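# Vent a bottle cap for the autoclave

## Task

Get the bottle carrier ready for the autoclave. First lock the closed keeper bar: take the steel drop pin from the tube rack and push it down through the carrier's two ears and the bar's tab until its flange sits on the upper ear. Then screw the plain cap (the one without the vent filter) down fully home, back it off a quarter turn so that steam can escape, and finish while still holding the cap there in your grip, with the bottle standing in its cell, so that I can tape it; leave everything else on the bench undisturbed.

Things in the scene. Friction and masses are not known exactly. Their poses are not given: they have to be found in the camera images.
- carrier: Fixed steel bottle carrier: tray 112 x 262 mm, 4 mm thick, plates up to 84 mm high. Two square cells, centres at y = +52 and -52 mm. Origin on the bench between the cells, z up. A keeper bar closes the cells on the +x side; at its -y end its tab lies between two horizontal ears (30 x 30 x 4 mm), which an upright plate beyond their -y edge carries.
- pin_seat (a point): Centre of the hole in the upper ear, at that ear's upper face, 88 mm above the bench; axes as the carrier. 12 mm vertical holes with 1 mm chamfers go through the upper ear, the bar's tab (top 12.5 mm below this point, 5 mm thick) and the lower ear (top 24 mm below). The pin is seated when its flange lies on this face.
- keeper (a joint): Hinge of the keeper bar (vertical axis at the carrier's +y end), rad: 0 = closed on its stop, as at the start, holes in line; grows as the bar swings out, away from the bottles. Friction 0.25 N m.
- pin: Loose steel drop pin, about 60 g, upright in an end hole of the rack, hanging by its flange. Origin on its axis at the flange's underside (66 mm above the bench at the start), z up. Below: shank 10 mm thick, 42 mm long, last 6 mm tapered to 6 mm. Above: flange 22 mm wide, 4 mm thick, then a round knurled grip 20 mm wide from 6 to 44 mm. Its yaw does not matter.
- rack: Fixed plastic tube rack, 70 mm (its x) x 160 mm (its y), 66 mm high, origin on the bench under its centre. Two rows (x = -14, +14 mm) of six square 16 mm holes (y = -60 to 60 mm, 24 mm apart). The pin is at x = -14 mm, y = +60 or -60 mm; no tube stands within 45 mm of it, so fingers that close along the rack's x have room. Tube tops are 91 mm above the bench.
- bottle: Square amber glass bottle with the plain cap, 64 x 64 mm, about 0.36 kg, loose in one of the two cells with about 1 mm of play on each side, which keeps it from turning. Origin at the centre of its underside, on the tray (4 mm above the bench), z up through the neck. The glass shoulder ends 110 mm above the origin, below the cap.
- cap: Plain ribbed screw cap of that bottle, 52 mm across, 32 mm high, already started on the thread. Origin on its axis at its lower edge: 115 mm above the bottle's origin when fully home, 0.64 mm higher for each rad unscrewed. z up; its yaw turns with the cap. The neighbour's cap is as wide, its axis 104 mm away.
- cap_turn (a joint): Angle of the plain cap on its thread, rad: 0 = fully home on its stop; grows as it is unscrewed (anticlockwise seen from above). Right-hand thread, 4 mm a turn, so screwing on is clockwise from above. Starts between 2.1 and 3.3, can reach 4.2. Turning takes 0.12 N m; it stays where it is left. A quarter turn is 1.57.
- cap_top (a point): Centre of the plain cap's flat top face, 32 mm above the cap's lower edge.
- vented_bottle: Bystander: the same bottle in the other cell, its closed cap carrying a white round vent filter on top, 160 mm high over all. Origin at the centre of its underside.
- tube_a: Bystander: capped sample tube, 13 mm, 85 mm long, in the rack's end hole opposite the pin. Origin at its foot.
- tube_b: Bystander: capped sample tube in the middle of the rack. Origin at its foot.
- tube_c: Bystander: capped sample tube in the middle of the rack. Origin at its foot.
- beaker: Bystander: glass beaker, 70 mm wide, 90 mm high, standing on the bench. Origin at its underside.
- mortar: Bystander: white porcelain bowl, 110 mm wide, 55 mm high. Origin at its underside.
- tape_roll: Bystander: roll of beige tape lying flat, 96 mm wide, 19 mm high. Origin at its underside.
- marker: Bystander: black marker pen lying on the bench, 140 mm long. Origin under its middle.

How it is judged:
On the way, in this order (a step that is already met when the one before it is completed fails the run):
1. the pin is seated in the clevis, through both ears and the tab of the closed keeper bar (horizontal distance between pin and pin_seat below 0.004 m and z of pin in the frame of pin_seat between -0.004 and 0.004 m and angle between pin's own z axis and vertical below 0.12 rad and value of joint keeper below 0.03 rad), for 0.2 s.
2. the plain cap is screwed fully home (value of joint cap_turn below 0.1 rad), for 0.1 s.
3. the plain cap is backed off a quarter turn (value of joint cap_turn between 1.22 and 1.92 rad), for 0.2 s.
At the end, for the whole second after the job is handed in: Fingers still grip the plain cap (over 2 N), at rest 70 to 110 degrees above fully home; its bottle stands in its cell (raised under 5 mm, tilt under 0.08 rad); keeper bar closed (under 0.03 rad), pin through both ears and tab, upright, flange within 4 mm of the upper ear, 4 mm off centre at most (all of step 1 and all of step 3 and velocity of joint cap_turn between -0.1 and 0.1 rad/s and contact force between the fingers and cap above 2 N and z of bottle in the frame of carrier below 0.009 m and angle between bottle's own z axis and vertical below 0.08 rad); the arm keeps its last pose, push and grip.
It fails at once if the vented bottle is pulled or knocked out of place (distance of vented_bottle from where it was at the start of the episode above 0.02 m or angle between vented_bottle's own z axis and vertical above 0.3 rad).
It fails at once if a sample tube is moved by more than 30 mm (distance of any of tube_a, tube_b, tube_c from where it was at the start of the episode above 0.03 m).
It fails at once if something else on the bench is moved by more than 40 mm (distance of any of beaker, mortar, tape_roll, marker from where it was at the start of the episode above 0.04 m).
It also fails if it takes over 64 s, if anything falls off the work surface, if the arm or the gripper's body presses on something with over 40 N, if the wrist force passes 120 N, or if a joint passes its speed limit or range.

## Robot

A 6-joint arm with a two-finger parallel gripper is mounted at the origin on the work surface. World frame = base frame: x ahead of the robot, y to its left, z up, the work surface at z = 0. Lengths are in m, angles in rad, forces in N, time in s.
With the tool pointing down it reaches from about 0.35 to 0.85 m from the base axis. Payload 8.1 kg.
Tool frame: the origin (TCP) lies where the fingers leave the gripper's body, on its centre line; the fingertips stand 84 mm ahead of it and the grasp point (between the pads) lies 65 mm ahead of it; z points along the fingers, y is the line along which they close (so a half turn about z gives the same grasp; the last joint's range is limited). The gripper opens to 93 mm and grips with 3 to 60 N. Pads are 15 mm wide; open, the fingers measure 128 mm over their backs; the gripper's body (75 mm by 188 mm) begins 65 mm behind the grasp point.
Start: joints at [1.095, 0.13, 1.488, -0, 1.523, -0.085], TCP at [0.229, 0.555, 0.303] pointing down, gripper open.
Joint ranges: [-2.96, 2.96], [-0.89, 2.26], [0.02, 2.5], [-1.34, 4.48], [0, 2.73], [-2.66, 2.66]. Speed limits (rad/s): [2.39, 2.39, 2.79, 3.14, 3.14, 3.14].

## Interface

Orientations are given as a rotation vector (axis times angle).
In Python, from plant import robot gives the robot as it stands.
- The arm moves only by the shell command python3 -m jog 'ROWS' [FORCE]. ROWS is text: rows parted by semicolons, each of 5 numbers parted by spaces: the opening, from 0 (shut) to 1 (fully open), then the shift along the tool's x, y, z in m, then the turn about the tool's z in degrees. A call has 1 to 10 rows; each row shifts and turns the commanded pose from where the row before left it, along the tool's axes as they then stand; what a row does not reach is not made up. A row lasts 1/12 s, in which the tool goes at most 41.7 mm and 7.16 degrees, less where a joint would pass 70% of its speed; a pose out of reach is approached as far as the arm can. A call with a gripper value outside its range is refused whole. The fingers move at their own pace and stop on an object; FORCE is the grip in N (left out, the last holds). Time passes only in rows, so rows that do not move let the fingers close. It gives the time, the measured TCP pose, the force, the opening and the grip force at its end, in the units of the state.
- robot.read_state(): the state, without advancing time (a new reading comes with each control period).
- robot.read_camera(name): name is "scene" or "top" or "wrist"; returns a dict with "color" (384x512x3 uint8, red, green, blue), "intrinsics" (3x3 intrinsics, pixels), "pose" (4x4, takes a point from camera to world coordinates); the wrist camera has in their place "tool_from_camera" (4x4, takes a point from camera to tool coordinates, whose origin is the TCP and whose axes are the flange's). Camera axes: x right, y down, z forward; pixel columns grow to the right and rows downward; lengths in m; the calibration is good to about 2 mm. The wrist camera is an equidistant fisheye: a pixel r from the principal point sees the ray r / f radians off the axis. A picture is of the moment at which its call begins: read the wrist's pose just before it. There is no depth.
- robot.close_job(): hands the job in; it is judged then, once.
The state is a dict: "t": time; "q": joint angles; "dq": joint speeds; "joint_torque": joint torques, N m; "tool_pos": TCP position; "orientation": TCP orientation; "force": force on the tool from outside, world axes, zero at the start; "wrist_torque": the same for the moment, N m; "opening": finger opening in m; "gripper_force": force on a finger pad.
Only numpy, scipy, OpenCV 4.12 (cv2) and the standard library are available. Lean on these libraries where they do the work, as an engineer would, in place of code of your own. Each camera call takes 0.05 s, during which the arm holds its last target. There are 200 camera calls.

## Working session

There is one attempt and no reset: what is moved stays moved. The work goes in short steps, Python scripts to look and compute and a shell command to move; the robot and the scene stay as the last step left them, time stands still between calls to the robot, and variables do not carry over. Pictures are saved under pics/ and viewed, at most 10 in all, crops included, and the job is handed in when it is done.

```bash
ls; mkdir -p pics; cat > h.py <<'E'
import numpy as np, cv2
from scipy.spatial.transform import Rotation as R
from plant import robot
def ray(c,uv,tool=None):
    K=c["intrinsics"]; x=(uv[0]-K[0][2])/K[0][0]; y=(uv[1]-K[1][2])/K[1][1]
    if "pose" in c: d=np.array([x,y,1.]);T=np.array(c["pose"])
    else:
        r=np.hypot(x,y)+1e-12; d=np.array([np.sin(r)*x/r,np.sin(r)*y/r,np.cos(r)]); T=tool@np.array(c["tool_from_camera"])
    d=T[:3,:3]@d; return T[:3,3],d
def atz(c,uv,z,tool=None):
    o,d=ray(c,uv,tool); return o+d*(z-o[2])/d[2]
def toolT():
    s=robot.read_state(); T=np.eye(4); T[:3,:3]=R.from_rotvec(s["orientation"]).as_matrix(); T[:3,3]=s["tool_pos"]; return T
def proj(c,p,tool=None):
    T=np.array(c["pose"]) if "pose" in c else tool@np.array(c["tool_from_camera"])
    q=T[:3,:3].T@(np.array(p)-T[:3,3]); K=np.array(c["intrinsics"])
    if "pose" in c: return K[0,0]*q[0]/q[2]+K[0,2],K[1,1]*q[1]/q[2]+K[1,2]
    th=np.arctan2(np.hypot(q[0],q[1]),q[2]); n=np.hypot(q[0],q[1]); return K[0,0]*th*q[0]/n+K[0,2],K[1,1]*th*q[1]/n+K[1,2]
E
python3 - <<'E'
from h import *
import pickle
d={}
for n in["scene","top","wrist"]:
    T=toolT(); c=robot.read_camera(n); c["T"]=T; d[n]=c
    print(n,c["intrinsics"],c.get("pose",c.get("tool_from_camera")))
pickle.dump(d,open("c0.pkl","wb"))
cv2.imwrite("pics/top.png",cv2.resize(d["top"]["color"][:,:,::-1],(800,600),interpolation=cv2.INTER_CUBIC))
cv2.imwrite("pics/scene.png",cv2.resize(d["scene"]["color"][:,:,::-1],(800,600),interpolation=cv2.INTER_CUBIC))
print(robot.read_state())
E
```

```text
pics
scene [[381.39218394   0.         250.41113437]
 [  0.         381.39218394 194.62442496]
 [  0.           0.           1.        ]] [[ 0.53723122  0.52924808 -0.65671842  1.1573119 ]
 [ 0.84342341 -0.34118584  0.41500502 -0.4370923 ]
 [-0.00442242 -0.77684534 -0.62967591  0.74779943]
 [ 0.          0.          0.          1.        ]]
top [[375.71332961   0.         255.23211163]
 [  0.         375.71332961 185.82979725]
 [  0.           0.           1.        ]] [[ 0.00685359 -0.99711103  0.07564802  0.46274945]
 [-0.99997473 -0.00697701 -0.00136728 -0.0550546 ]
 [ 0.00189113 -0.07563673 -0.99713365  1.16273403]
 [ 0.          0.          0.          1.        ]]
wrist [[297.31863964   0.         264.24085656]
 [  0.         297.31863964 189.35901474]
 [  0.           0.           1.        ]] [[ 4.76721286e-05 -9.61681996e-01 -2.74167350e-01  7.58229869e-02]
 [ 9.99999865e-01 -9.59457669e-05  5.10423428e-04  3.51734378e-04]
 [-5.17170218e-04 -2.74167338e-01  9.61681862e-01 -8.23516161e-02]
 [ 0.00000000e+00  0.00000000e+00  0.00000000e+00  1.00000000e+00]]
{'t': 0.15, 'q': array([ 1.09462659e+00,  1.31003840e-01,  1.48899929e+00, -1.79823987e-05,
        1.52298344e+00, -8.54262980e-02]), 'dq': array([-9.75564299e-04,  8.42210484e-05, -3.95592666e-03, -1.60263676e-03,
       -1.76533948e-04, -2.33370238e-04]), 'joint_torque': array([ 4.92597519e-04, -5.60475004e+01, -4.92334378e+01,  7.67850783e-02,
        3.05626157e-02, -1.18927896e-04]), 'tool_pos': array([0.22838445, 0.55450487, 0.30193507]), 'orientation': array([-6.09808025e-01, -3.08146322e+00,  2.11137193e-03]), 'force': array([ 0.08063433,  0.52684588, -0.47820471]), 'wrist_torque': array([ 0.0086661 , -0.01356501,  0.03532098]), 'gripper_force': 0.0, 'opening': 0.09279241782784436}
```

View pics/top.png

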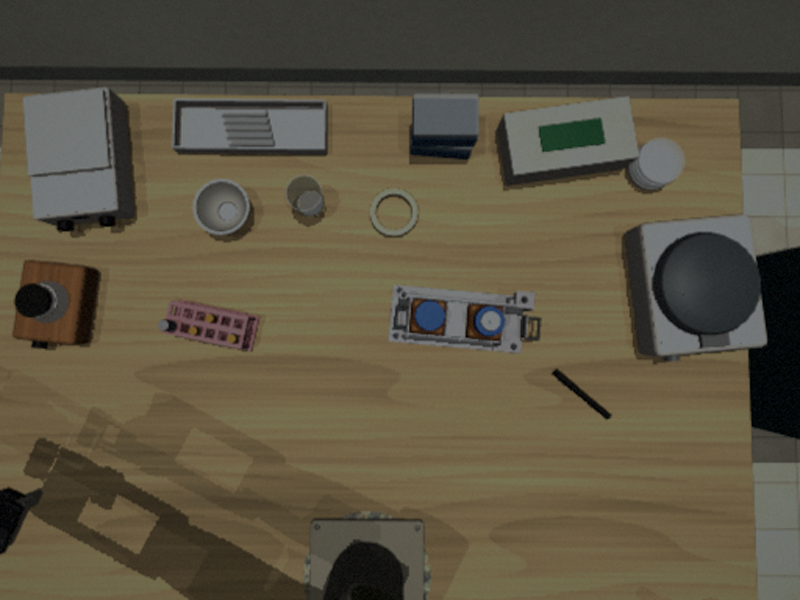

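View pics/scene.png

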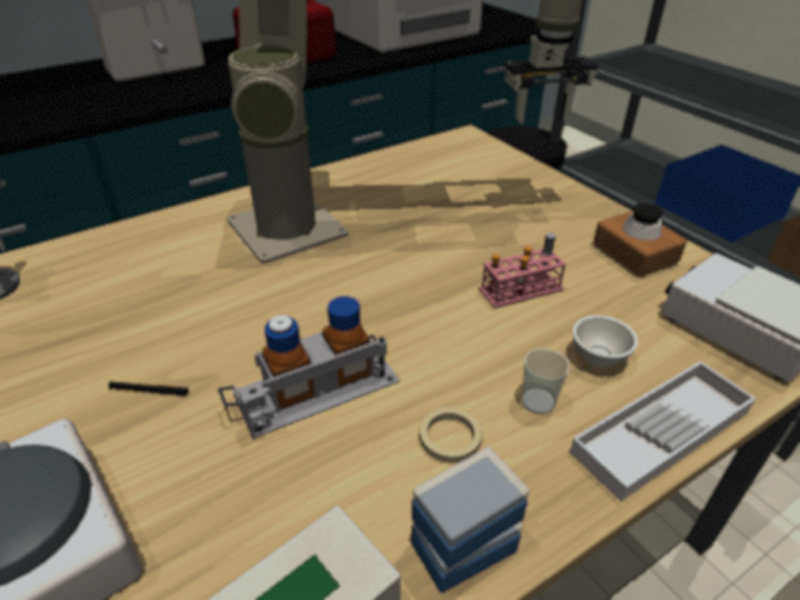

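The top view (800-px scale) shows the pin at about (168,325) at the rack's left end. The plain cap is at (430,316), the vented cap at (489,321), and the ears near (522,298). Next I'll enlarge these.

```bash
python3 - <<'E'
from h import *
import pickle
d=pickle.load(open("c0.pkl","rb")); im=d["top"]["color"][:,:,::-1]
# crops: rack cols 95-175 rows 185-230 ; carrier cols 245-350 rows 178-230 ; x8 / x7.6
a=cv2.resize(im[183:233,95:175],None,fx=10,fy=10,interpolation=cv2.INTER_CUBIC)[:290+210]
b=cv2.resize(im[178:230,246:352],None,fx=7.5,fy=7.5,interpolation=cv2.INTER_CUBIC)
for k,(g,s,u0,v0) in enumerate([(a,10,95,183),(b,7.5,246,178)]):
    g=np.clip(g.astype(float)*1.8,0,255).astype(np.uint8)
    for u in range(u0,u0+110,10):
        x=int((u-u0+.5)*s); 
        if x<g.shape[1]: cv2.line(g,(x,0),(x,5),(0,255,255),1); cv2.putText(g,str(u),(x,16),0,.4,(0,255,255))
    for v in range(v0,v0+60,10):
        y=int((v-v0+.5)*s)
        if y<g.shape[0]: cv2.line(g,(0,y),(5,y),(0,255,255),1); cv2.putText(g,str(v),(6,y+4),0,.4,(0,255,255))
    cv2.imwrite(f"pics/crop{k}.png",g[:600,:800])
E
```

```text
(no output)
```

View pics/crop0.png

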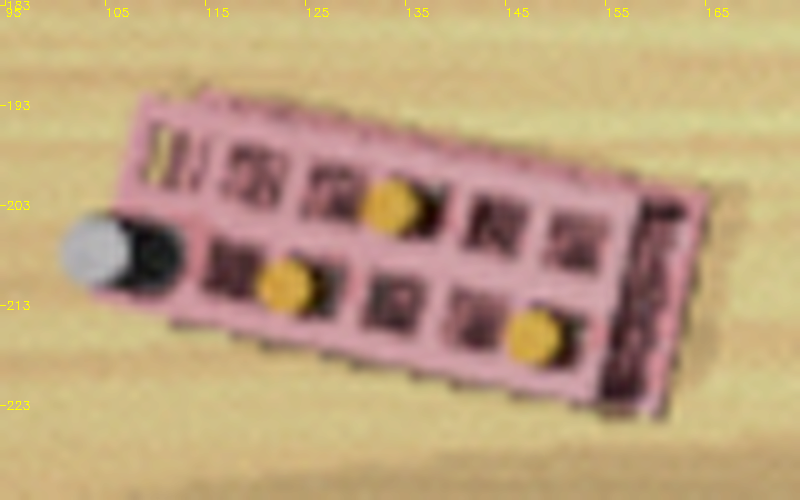

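View pics/crop1.png

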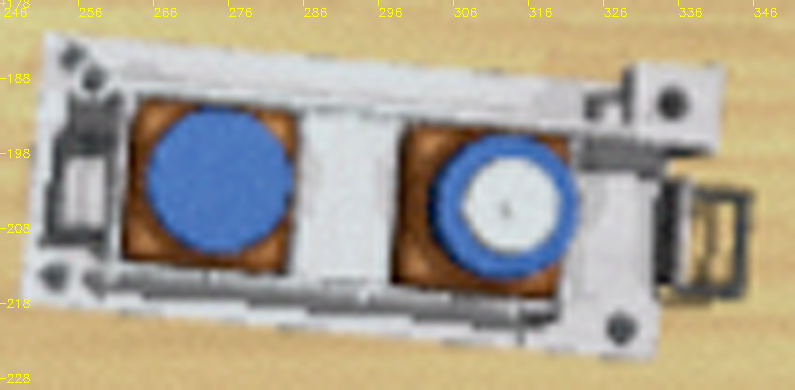

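The crops give these pixels: pin top (104.2,207.4), tube caps in its row (123.2,211.2) and (148,216.1), ear hole (335.2,191.2), plain cap (274.7,201.4) and vent filter (313.5,204.7).

```bash
python3 - <<'E'
from h import *
import pickle
d=pickle.load(open("c0.pkl","rb")); c=d["top"]
f=lambda u,v,z:atz(c,(u,v),z)
pin=f(104.2,207.4,.110); tb=f(123.2,211.2,.091); ta=f(148,216.1,.091)
hole=f(335.2,191.2,.088); cap=f(274.7,201.4,.1527); ven=f(313.5,204.7,.160)
for n,p in zip("pin tb ta hole cap ven".split(),(pin,tb,ta,hole,cap,ven)): print(n,p.round(4),np.hypot(*p[:2]).round(3))
print("pin-tb",np.linalg.norm((pin-tb)[:2]),"tb-ta",np.linalg.norm((tb-ta)[:2]),"cap-ven",np.linalg.norm((cap-ven)[:2]))
ry=(tb-ta)[:2]; print("rack yaw",np.degrees(np.arctan2(*ry[::-1]))-90, "from pin-ta",np.degrees(np.arctan2(*(pin-ta)[1::-1]))-90)
cy=(cap-ven)[:2]; print("carrier yaw",np.degrees(np.arctan2(cy[1],cy[0]))-90)
cc=(cap+ven)[:2]/2; a=np.arctan2(cy[1],cy[0])-np.pi/2
Rm=np.array([[np.cos(a),-np.sin(a)],[np.sin(a),np.cos(a)]]); print("hole in carrier",Rm.T@(hole[:2]-cc))
T=toolT(); print("tool x,y axes",T[:3,0],T[:3,1])
# cross-check by scene camera
s=d["scene"]
for n,p in (("pin",pin),("hole",hole),("cap",cap),("ven",ven)): print(n,np.array(proj(s,p))*800/512)
E
```

```text
pin [0.4792 0.3653 0.11  ] 0.603
tb [0.4691 0.3185 0.091 ] 0.567
ta [0.4557 0.2476 0.091 ] 0.519
hole [ 0.5304 -0.2859  0.088 ] 0.603
cap [ 0.4978 -0.1091  0.1527] 0.51
ven [ 0.4894 -0.2122  0.16  ] 0.533
pin-tb 0.047895331539253065 tb-ta 0.07214991990514003 cap-ven 0.10346619880957102
rack yaw -10.709118321068303 from pin-ta -11.303777890860417
carrier yaw -4.621415781407066
hole in carrier [ 0.04681798 -0.1218862 ]
tool x,y axes [-9.24626457e-01  3.80875184e-01  1.01037036e-04] [ 0.38087469  0.92462562 -0.00139036]
pin [550.49873198 234.81018121]
hole [253.10481775 390.62468232]
cap [343.91027617 304.93264498]
ven [281.26727494 321.55516354]
```

All the distances agree: 48, 72 and 103.5 mm, against 48, 72 and 104 expected. I'll move over the pin and turn so the fingers close along the rack's x.

```bash
python3 -m jog '1 -0.038 -0.010 0 0;1 -0.038 -0.010 0 0;1 -0.038 -0.010 0 0;1 -0.038 -0.010 0 0;1 -0.038 -0.010 0 0;1 -0.038 -0.010 0 0;1 -0.038 -0.010 0 0;1 -0.038 -0.010 0 0;1 0 0 0 7.1;1 0 0 0 7.1' 25; python3 -m jog '1 0 0 0.006 7.1;1 0 0 0.006 7.1;1 0 0 0.006 7.1;1 0 0 0.006 7.1;1 0 0 0.006 7.1;1 0 0 0.006 7.1;1 0 0 0.006 7.1;1 0 0 0.006 7.1;1 0 0 0.006 7.1;1 0 0 0 0.5'
python3 - <<'E'
from h import *
T=toolT(); c=robot.read_camera("wrist"); c["T"]=T
import pickle; pickle.dump(c,open("w1.pkl","wb"))
p=np.array([.4792,.3653,.110]); print(T.round(4), "pin px",proj(c,p,T),"delta in tool",(T[:3,:3].T@(p-T[:3,3])).round(4), "yang",np.degrees(np.arctan2(T[1,1],T[0,1])))
cv2.imwrite("pics/w1.png",cv2.resize(c["color"][:,:,::-1],(800,600),interpolation=cv2.INTER_CUBIC))
E
```

```text
t: 0.98
tool_pos: [0.481, 0.3628, 0.3021]
orientation: [-0.999, -2.978, 0.002]
force: [-0.9, 0.8, 0.5]
opening: 0.0928
gripper_force: 0.0
t: 1.82
tool_pos: [0.4784, 0.3645, 0.2468]
orientation: [-2.43, -1.991, 0.005]
force: [0.0, -0.1, 0.3]
opening: 0.093
gripper_force: 0.0
[[ 0.1966  0.9805 -0.0025  0.4784]
 [ 0.9805 -0.1966 -0.0016  0.3645]
 [-0.0021 -0.0021 -1.      0.2468]
 [ 0.      0.      0.      1.    ]] pin px (np.float64(264.8395533805956), np.float64(205.27777378870607)) delta in tool [0.0012 0.0009 0.1368] yang -11.340351633509652
```

View pics/w1.png

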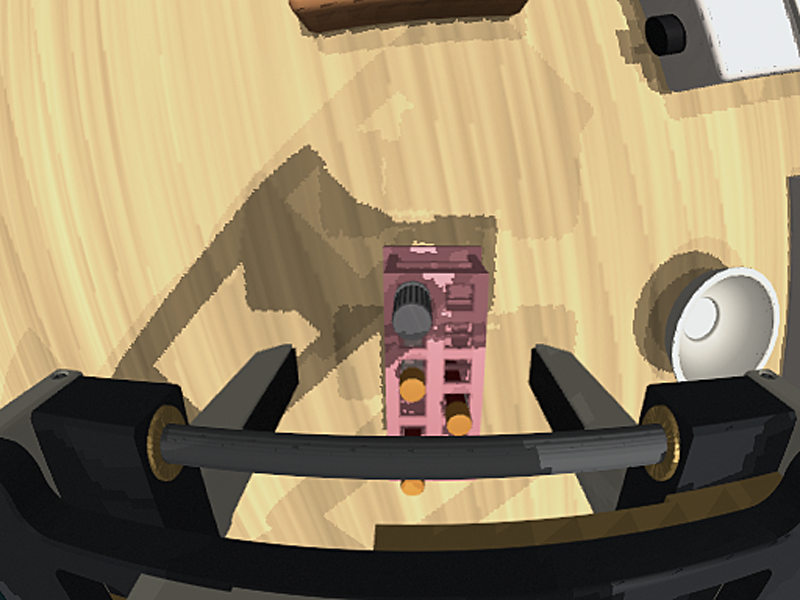

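In the wrist view the pin top is at (413,322), which is (264,206) in raw pixels against (265,205) predicted. The rack is square with the fingers, so I'll descend and grip.

```bash
python3 -m jog '0.6 0.001 0.0005 0.03 0;0.6 0 0 0.03 0;0.6 0 0 0.02 0;0.5 0 0 0.008 0;0.1 0 0 0 0;0 0 0 0 0;0 0 0 0 0;0 0 0 0 0;0 0 0 0 0;0 0 0 0 0' 30;  python3 -m jog '0 0 0 0 0;0 0 0 0 0'
```

```text
t: 2.7
tool_pos: [0.4804, 0.3663, 0.162]
orientation: [2.424, 1.999, 0.003]
force: [-0.2, -0.2, -0.4]
opening: 0.0308
gripper_force: 0.0
t: 2.87
tool_pos: [0.4799, 0.3661, 0.1612]
orientation: [-2.424, -1.999, -0.001]
force: [-0.6, 0.9, 2.4]
opening: 0.0196
gripper_force: 30.0
```

```bash
python3 -m jog '0 0 0 -0.015 0;0 0 0 -0.03 0;0 0 0 -0.035 0;0 0 0 -0.035 0;0 0 0 -0.035 0;0 0 0 -0.02 0;0 -0.02 0.005 0 0;0 -0.037 0.0105 0 0;0 -0.037 0.0105 0 0;0 -0.037 0.0105 0 0';  python3 -m jog '0 -0.037 0.0105 0 0;0 -0.037 0.0105 0 0;0 -0.037 0.0105 0 0;0 -0.037 0.0105 0 0;0 -0.037 0.0105 0 0;0 -0.037 0.0105 0 0;0 -0.037 0.0105 0 0;0 -0.037 0.0105 0 0;0 -0.037 0.0105 0 0;0 -0.037 0.0105 0 0'; python3 -m jog '0 -0.037 0.0105 0 0;0 -0.037 0.0105 0 0;0 -0.015 0.004 0 0;0 0 0 0 0;0 0 0 0 0'
cat > look.py <<'E'
from h import *
import sys,pickle
n=sys.argv[1]; T=toolT(); c=robot.read_camera("wrist"); c["T"]=T; pickle.dump(c,open(n+".pkl","wb"))
s=robot.read_state(); print(T.round(4).tolist(),"q",s["q"].round(2),"grip",s["gripper_force"],s["opening"],s["force"].round(1))
h=np.array([.5304,-.2859,.088]); g=T[:3,3]+T[:3,2]*.065
print("hole px",proj(c,h,T),"hole in tool",(T[:3,:3].T@(h-T[:3,3])).round(4))
cv2.imwrite(f"pics/{n}.png",cv2.resize(c["color"][:,:,::-1],(800,600),interpolation=cv2.INTER_CUBIC))
E
python3 look.py w2
```

```text
t: 3.7
tool_pos: [0.4903, 0.2292, 0.3307]
orientation: [2.422, 2.0, -0.0]
force: [0.8, -0.6, -0.5]
opening: 0.02
gripper_force: 30.0
t: 4.53
tool_pos: [0.5229, -0.1548, 0.3308]
orientation: [2.424, 1.998, 0.0]
force: [1.6, 0.6, -0.7]
opening: 0.0194
gripper_force: 30.0
t: 4.95
tool_pos: [0.5305, -0.2454, 0.3302]
orientation: [-2.425, -1.995, 0.0]
force: [-0.4, -0.7, -0.6]
opening: 0.0192
gripper_force: 30.0
[[0.1924, 0.9813, -0.0008, 0.5305], [0.9813, -0.1924, 0.001, -0.2454], [0.0008, -0.001, -1.0, 0.3302], [0.0, 0.0, 0.0, 1.0]] q [-0.52  0.08  1.49  0.    1.57 -0.33] grip 29.999985694885254 0.019530438084318494 [0.2 0.4 0.2]
hole px (np.float64(270.6559876608231), np.float64(209.37788951358195)) hole in tool [-0.04    0.0079  0.2422]
```

View pics/w2.png

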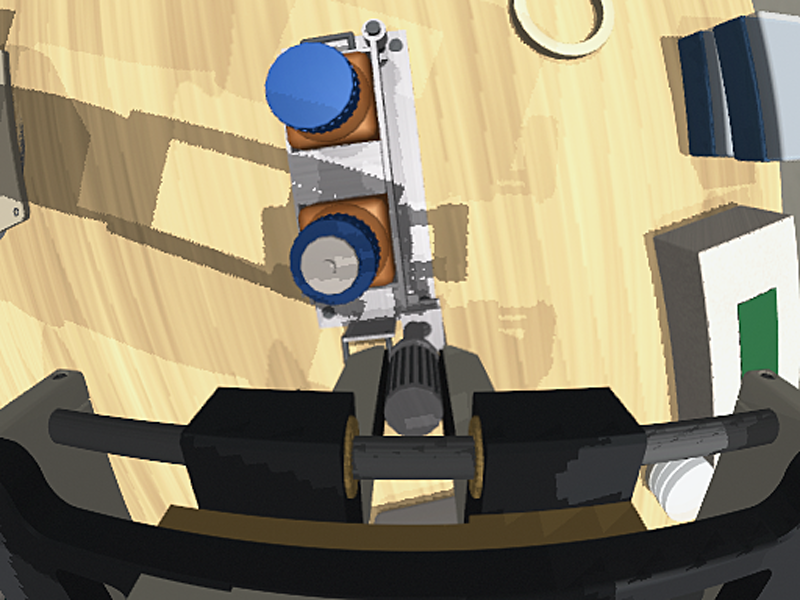

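The ear hole shows as a dark spot near (423,328) at the 800-px scale, against (423,327) predicted. The pin hangs upright between the pads. I'll enlarge this to measure the pin in the tool frame and the hole.

```bash
python3 - <<'E'
from h import *
import pickle
c=pickle.load(open("w2.pkl","rb")); T=c["T"]; im=c["color"][:,:,::-1]
u0,v0,s=235,192,8
g=cv2.resize(im[v0:v0+90-15,u0:u0+70],None,fx=s,fy=s,interpolation=cv2.INTER_CUBIC)
g=np.clip(g.astype(float)*1.6,0,255).astype(np.uint8)
def circ(p,r,col):
    P=[proj(c,p+np.array([r*np.cos(a),r*np.sin(a),0]),T) for a in np.linspace(0,6.28,40)]
    cv2.polylines(g,[np.array([[(u-u0+.5)*s,(v-v0+.5)*s] for u,v in P]).astype(int)],True,col,1)
circ(np.array([.5304,-.2859,.088]),.006,(0,255,0))
pt=T@np.array([-.0009,0,.0512,1]); circ(pt[:3],.010,(0,0,255))
cv2.imwrite("pics/w2c.png",g)
E
```

```text
(no output)
```

View pics/w2c.png

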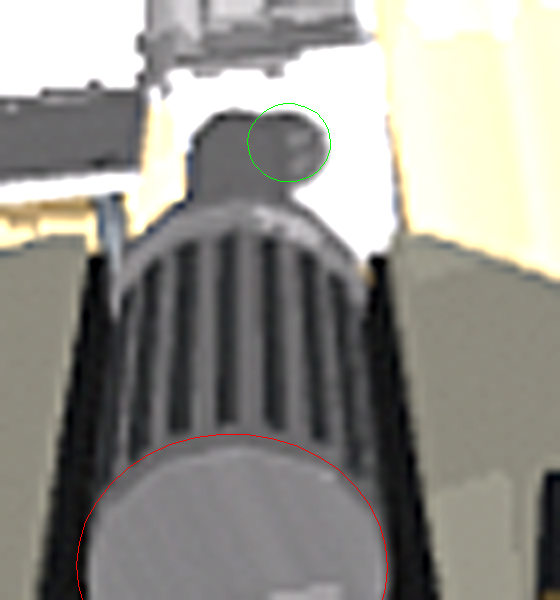

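```bash
python3 - <<'E'
from h import *
import pickle
c=pickle.load(open("w2.pkl","rb")); T=c["T"]
def ext(x,y,z,r):
    P=np.array([proj(c,(T@np.array([x+r*np.cos(a),y+r*np.sin(a),z,1]))[:3],T) for a in np.linspace(0,6.28,80)])
    P=(P-[235,192]+.5)*8; return P[:,0].min().round(),P[:,0].max().round(),P[:,1].min().round()
for x in(-.003,-.001,.001):
  for dz in(0,.003,.006):
    print(x,dz,"top",ext(x,0,.0512+dz,.010),"flange top",ext(x,0,.0912+dz,.011),"tip",ext(x,0,.1372+dz,.003),"shank end",ext(x,0,.1312+dz,.005))
print("observed top 90 385 447 flange 112 368 200 tip ~190-? 107")
E
```

```text
-0.003 0 top (np.float64(78.0), np.float64(387.0), np.float64(464.0)) flange top (np.float64(96.0), np.float64(370.0), np.float64(217.0)) tip (np.float64(203.0), np.float64(264.0), np.float64(120.0)) shank end (np.float64(181.0), np.float64(286.0), np.float64(121.0))
-0.003 0.003 top (np.float64(80.0), np.float64(384.0), np.float64(442.0)) flange top (np.float64(98.0), np.float64(369.0), np.float64(203.0)) tip (np.float64(203.0), np.float64(264.0), np.float64(111.0)) shank end (np.float64(182.0), np.float64(285.0), np.float64(111.0))
-0.003 0.006 top (np.float64(83.0), np.float64(382.0), np.float64(421.0)) flange top (np.float64(100.0), np.float64(367.0), np.float64(190.0)) tip (np.float64(204.0), np.float64(264.0), np.float64(101.0)) shank end (np.float64(183.0), np.float64(285.0), np.float64(101.0))
-0.001 0 top (np.float64(77.0), np.float64(388.0), np.float64(435.0)) flange top (np.float64(95.0), np.float64(371.0), np.float64(193.0)) tip (np.float64(203.0), np.float64(264.0), np.float64(101.0)) shank end (np.float64(181.0), np.float64(286.0), np.float64(101.0))
-0.001 0.003 top (n
[... 681 characters left out ...]
 np.float64(264.0), np.float64(82.0)) shank end (np.float64(181.0), np.float64(286.0), np.float64(81.0))
0.001 0.003 top (np.float64(79.0), np.float64(386.0), np.float64(386.0)) flange top (np.float64(97.0), np.float64(370.0), np.float64(156.0)) tip (np.float64(203.0), np.float64(264.0), np.float64(72.0)) shank end (np.float64(182.0), np.float64(285.0), np.float64(72.0))
0.001 0.006 top (np.float64(81.0), np.float64(383.0), np.float64(366.0)) flange top (np.float64(99.0), np.float64(368.0), np.float64(143.0)) tip (np.float64(204.0), np.float64(264.0), np.float64(63.0)) shank end (np.float64(182.0), np.float64(285.0), np.float64(62.0))
observed top 90 385 447 flange 112 368 200 tip ~190-? 107
```

Comparing the edges, the pin sits about −1.7 mm along tool x and +0.4 mm along y, with no z slip. Relative to that, the hole is at (−39, +7.5) mm. I'll move over it and lower to just above the ear.

```bash
python3 -m jog '0 -0.02 0.0035 0 0;0 -0.019 0.004 0 0;0 0 0 0.03 0;0 0 0 0.03 0;0 0 0 0.03 0;0 0 0 0.005 0;0 0 0 0 0;0 0 0 0 0'; python3 look.py w3
python3 - <<'E'
from h import *
import pickle
c=pickle.load(open("w3.pkl","rb")); T=c["T"]; im=c["color"][:,:,::-1]
u0,v0,s=225,180,8
g=cv2.resize(im[v0:v0+75,u0:u0+90],None,fx=s,fy=s,interpolation=cv2.INTER_CUBIC)
g=np.clip(g.astype(float)*2,0,255).astype(np.uint8)
def circ(p,r,col):
    P=[proj(c,p+np.array([r*np.cos(a),r*np.sin(a),0]),T) for a in np.linspace(0,6.28,40)]
    cv2.polylines(g,[np.array([[(u-u0+.5)*s,(v-v0+.5)*s] for u,v in P]).astype(int)],True,col,1)
circ(np.array([.5304,-.2859,.088]),.006,(0,255,0))
circ((T@np.array([-.0017,0.0004,.1372,1]))[:3],.003,(0,0,255))
cv2.imwrite("pics/w3c.png",g)
E
```

```text
t: 5.67
tool_pos: [0.5313, -0.2838, 0.2371]
orientation: [2.422, 2.0, 0.001]
force: [0.3, 0.6, 0.8]
opening: 0.0193
gripper_force: 30.0
[[0.1892, 0.9819, 0.0007, 0.5313], [0.9819, -0.1892, -0.0003, -0.2838], [-0.0002, 0.0008, -1.0, 0.2371], [0.0, 0.0, 0.0, 1.0]] q [-0.58  0.17  1.56  0.    1.41 -0.39] grip 29.999805092811584 0.019440499282001793 [-0.4 -0.1 -0.1]
hole px (np.float64(262.9720095545619), np.float64(204.34529799478827)) hole in tool [-0.0022 -0.0006  0.1491]
```

View pics/w3c.png

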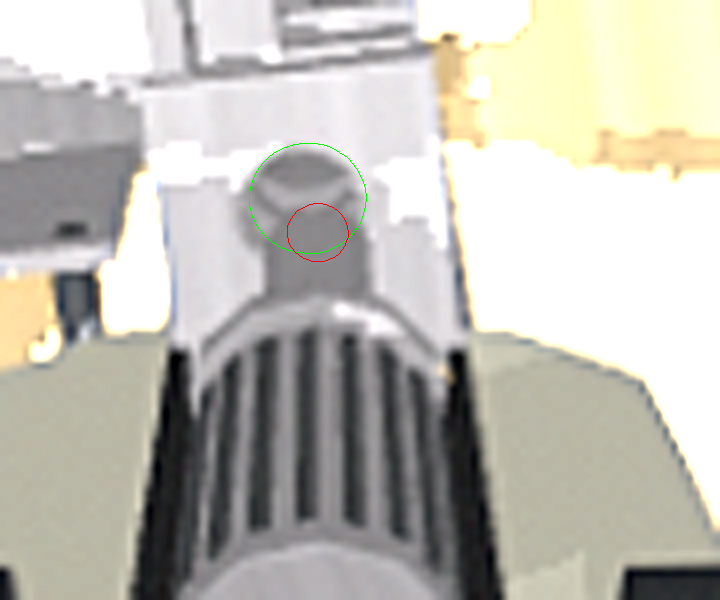

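Crop: the hole centre is at about (300,205) and the pin tip at about (318,232), which leaves the pin about +1.2 mm in x and +1.5 mm in y off the hole. I'll correct that and insert while watching the force.

```bash
python3 -m jog '0 -0.001 -0.0015 0 0;0 0 0 0.008 0;0 0 0 0.006 0;0 0 0 0.006 0;0 0 0 0.003 0;0 0 0 0 0'; python3 -m jog '0 0 0 0.005 0;0 0 0 0.005 0;0 0 0 0 0'
```

```text
t: 6.22
tool_pos: [0.5286, -0.2852, 0.2113]
orientation: [-2.423, -1.997, 0.001]
force: [-0.1, 0.0, -1.4]
opening: 0.0194
gripper_force: 30.0
t: 6.47
tool_pos: [0.5286, -0.2852, 0.2013]
orientation: [-2.423, -1.997, 0.001]
force: [1.1, -0.3, -1.8]
opening: 0.0195
gripper_force: 30.0
```

```bash
python3 -m jog '0 0 0 0.004 0;0 0 0 0.004 0;0 0 0 0 0'; python3 -m jog '0 0 0 0.004 0;0 0 0 0.003 0;0 0 0 0 0;0 0 0 0 0'
```

```text
t: 6.72
tool_pos: [0.5286, -0.2852, 0.1936]
orientation: [-2.423, -1.998, 0.001]
force: [-0.2, 0.9, -0.2]
opening: 0.0193
gripper_force: 30.0
t: 7.05
tool_pos: [0.5289, -0.2853, 0.1874]
orientation: [-2.423, -1.998, 0.0]
force: [-0.7, 0.2, -1.1]
opening: 0.02
gripper_force: 30.0
```

```bash
python3 -m jog '0 0 0 0.003 0;0 0 0 0.001 0;0 0 0 0 0;0 0 0 0 0';python3 -m jog '0 0 0 0.001 0;0 0 0 0.001 0;0 0 0 0 0;0 0 0 0 0'
```

```text
t: 7.38
tool_pos: [0.529, -0.2854, 0.1836]
orientation: [-2.424, -1.998, 0.0]
force: [0.6, -0.7, -0.5]
opening: 0.0192
gripper_force: 30.0
t: 7.72
tool_pos: [0.5292, -0.2856, 0.1832]
orientation: [2.423, 1.998, 0.0]
force: [-4.1, 2.1, 8.6]
opening: 0.0195
gripper_force: 30.0
```

The flange met the ear at TCP z 0.183, as predicted, with 8.6 N upward. I'll release, rise and go above the plain cap.

```bash
python3 -m jog '0.4 0 0 0 0;0.4 0 0 0 0;0.4 0 0 0 0;0.4 0 0 -0.01 0;0.4 0 0 -0.03 0;0.4 0 0 -0.04 0;0.4 0 0 -0.04 0;0.4 0 0 -0.01 0;0.7 0.0335 -0.0128 0 0;0.7 0.0335 -0.0128 0 0'; python3 -m jog '0.75 0.0335 -0.0128 0 0;0.75 0.0335 -0.0128 0 0;0.75 0.0335 -0.0128 0 0;0.75 0 0 0 0;0.75 0 0 0 0'; python3 look.py w4; python3 - <<'E'
from h import *
import pickle
c=pickle.load(open("w4.pkl","rb")); T=c["T"]; im=c["color"].astype(int)
h=cv2.cvtColor(c["color"],cv2.COLOR_RGB2HSV); m=((h[:,:,0]>100)&(h[:,:,0]<125)&(h[:,:,1]>110)&(h[:,:,2]>60)).astype(np.uint8)
n,l,st,ce=cv2.connectedComponentsWithStats(m)
for i in range(1,n):
    if st[i,4]>150: print(st[i],ce[i])
cap=np.array([.4978,-.1091,.1527]); print("cap px",proj(c,cap,T),"in tool",(T[:3,:3].T@(cap-T[:3,3])).round(4), "pin px",np.array(proj(c,[.5304,-.2859,.132],T))*800/512)
# w2 check
w=pickle.load(open("w2.pkl","rb")); print("w2 cap px",np.array(proj(w,cap,w["T"]))*800/512)
E
```

```text
t: 8.55
tool_pos: [0.5171, -0.2156, 0.3141]
orientation: [2.424, 1.993, 0.002]
force: [0.5, -0.1, -1.4]
opening: 0.0464
gripper_force: 0.0
t: 8.97
tool_pos: [0.4981, -0.1072, 0.3127]
orientation: [2.42, 2.002, 0.001]
force: [0.0, -0.4, 0.3]
opening: 0.0694
gripper_force: 0.0
[[0.1876, 0.9823, 0.0013, 0.4981], [0.9823, -0.1876, -0.0004, -0.1072], [-0.0002, 0.0014, -1.0, 0.3127], [0.0, 0.0, 0.0, 1.0]] q [-0.31 -0.12  1.72 -0.    1.54 -0.12] grip 0.0 0.0697022182593712 [-0.   0.1  0.1]
hole px (np.float64(313.77065673464205), np.float64(306.6457239149978)) hole in tool [-0.1694  0.0649  0.2248]
[477 111  16  80 222] [484.33783784 147.82882883]
[ 233  170   60   59 2663] [262.89485543 199.77393917]
cap px (np.float64(263.48884741259053), np.float64(199.93087959336273)) in tool [-0.0019 -0.0002  0.16  ] pin px [498.34245746 513.91764471]
w2 cap px [307.99657728  80.93857977]
```

View pics/w4.png

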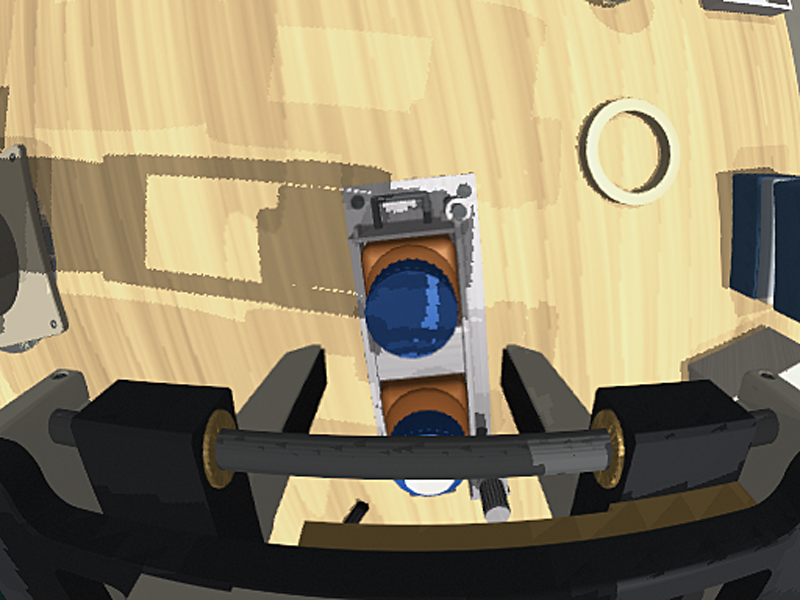

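The cap blob is at (262.9,199.8) against (263.5,199.9) predicted. The pin's top is at (497,513), as predicted for a seated pin. I'll turn to the start yaw, descend and grip the cap.

```bash
python3 -m jog '0.75 -0.002 -0.0003 0 -7;0.75 0 0 0.003 -7;0.75 0 0 0.003 -7;0.75 0 0 0.003 -7;0.75 0 0 0.003 -7;0.75 0 0 0.003 -7;0.75 0 0 0.003 -7;0.75 0 0 0.003 -7;0.75 0 0 0.003 -7;0.75 0 0 0.003 -7'; python3 -m jog '0.75 0 0 0.003 -7;0.75 0 0 0.003 -7;0.75 0 0 0.003 -7;0.75 0 0 0.003 -7;0.75 0 0 0.003 -7;0.75 0 0 0 0;0.75 0 0 0 0'; python3 look.py w5
```

```text
t: 9.85
tool_pos: [0.4977, -0.1123, 0.2848]
orientation: [0.833, 3.029, -0.001]
force: [0.8, -0.6, 0.2]
opening: 0.0695
gripper_force: 0.0
t: 10.43
tool_pos: [0.4975, -0.1118, 0.2697]
orientation: [0.101, -3.14, 0.0]
force: [0.1, 0.2, -0.5]
opening: 0.0699
gripper_force: 0.0
[[-0.9979, -0.0645, -0.0004, 0.4975], [-0.0645, 0.9979, -0.0001, -0.1118], [0.0004, -0.0, -1.0, 0.2697], [0.0, 0.0, 0.0, 1.0]] q [-0.32 -0.1   1.78 -0.    1.46 -1.96] grip 0.0 0.06974609490998293 [ 0.3 -0.8  0. ]
hole px (np.float64(97.79041362805756), np.float64(209.3834594084384)) hole in tool [-0.0217 -0.1759  0.1817]
```

```bash
python3 - <<'E'
from h import *
import pickle
c=pickle.load(open("w5.pkl","rb")); T=c["T"]
h=cv2.cvtColor(c["color"],cv2.COLOR_RGB2HSV); m=((h[:,:,0]>100)&(h[:,:,0]<125)&(h[:,:,1]>110)&(h[:,:,2]>60)).astype(np.uint8)
n,l,st,ce=cv2.connectedComponentsWithStats(m)
for i in range(1,n):
    if st[i,4]>300: print(st[i],ce[i])
s=robot.read_state(); print(s["tool_pos"],s["q"])
cap=np.array([.4978,-.1091,.1527])
P=np.array([proj(c,cap+np.array([.026*np.cos(a),.026*np.sin(a),0]),T) for a in np.linspace(0,6.28,60)])
print("pred box",P.min(0),P.max(0),"in tool",(T[:3,:3].T@(cap-T[:3,3])).round(4))
E
```

```text
[ 102  153   66   71 1859] [138.67294244 183.26304465]
[ 230  170   72   76 3971] [264.94384286 209.65449509]
[ 0.49759822 -0.1115845   0.2698865 ] [-3.21072494e-01 -9.72992819e-02  1.77852213e+00 -1.64651897e-04
  1.46037090e+00 -1.95616566e+00]
pred box [231.47245494 180.09388439] [303.65478155 247.57919639] in tool [-0.0005  0.0027  0.117 ]
```

The cap sits about 2 mm along tool y. I'll correct that, descend to TCP z 0.205 and grip.

```bash
python3 -m jog '0.75 0 0.002 0.02 0;0.75 0 0 0.025 0;0.75 0 0 0.015 0;0.75 0 0 0.005 0;0.6 0 0 0 0;0.4 0 0 0 0;0.4 0 0 0 0;0.4 0 0 0 0;0.4 0 0 0 0;0.4 0 0 0 0' 25; python3 -c "
from plant import robot;s=robot.read_state();print(s['wrist_torque'],s['q'])"
```

```text
t: 11.32
tool_pos: [0.4982, -0.1093, 0.2063]
orientation: [-0.109, 3.137, -0.002]
force: [-0.0, -2.4, 4.8]
opening: 0.0517
gripper_force: 25.0
[-0.53348636 -0.08510228 -0.00091748] [-3.16169863e-01 -4.82727993e-02  1.85093388e+00 -5.42849844e-04
  1.33596976e+00 -1.95650886e+00]
```

Gripped at 51.7 mm. Now I'll screw it on clockwise, following the thread pitch.

```bash
cat > st.py <<'E'
from plant import robot
s=robot.read_state(); print("tq",s["wrist_torque"].round(3),"q6",s["q"][5].round(3))
E
python3 -m jog '0.4 0 0 0.0001 6;0.4 0 0 0.0001 7;0.4 0 0 0.0001 7;0.4 0 0 0.0001 7;0.4 0 0 0.0001 7;0.4 0 0 0.0001 7;0.4 0 0 0.0001 7;0.4 0 0 0.0001 7;0.4 0 0 0 7;0.4 0 0 0.0001 7'; python3 st.py; python3 -m jog '0.4 0 0 0.0001 7;0.4 0 0 0.0001 7;0.4 0 0 0.0001 7;0.4 0 0 0.0001 7;0.4 0 0 0.0001 7'; python3 st.py;python3 -m jog '0.4 0 0 0.0001 7;0.4 0 0 0 7'; python3 st.py;python3 -m jog '0.4 0 0 0.0001 7;0.4 0 0 0 7'; python3 st.py
```

```text
t: 12.15
tool_pos: [0.4976, -0.1105, 0.2055]
orientation: [1.695, 2.642, -0.004]
force: [-5.7, -9.3, 9.8]
opening: 0.0514
gripper_force: 25.0
tq [-1.836  0.869  0.121] q6 -0.746
t: 12.57
tool_pos: [0.4972, -0.1107, 0.2051]
orientation: [2.411, 2.009, -0.004]
force: [-7.5, -9.2, 10.8]
opening: 0.052
gripper_force: 25.0
tq [-1.838  1.487  0.139] q6 -0.136
t: 12.73
tool_pos: [0.4972, -0.1106, 0.2049]
orientation: [2.638, 1.701, -0.003]
force: [-8.5, -8.1, 10.9]
opening: 0.052
gripper_force: 25.0
tq [-1.732  1.61   0.134] q6 0.109
t: 12.9
tool_pos: [0.4972, -0.1104, 0.2048]
orientation: [2.825, 1.367, -0.002]
force: [-7.6, -6.4, 11.3]
opening: 0.0519
gripper_force: 25.0
tq [-1.454  1.551  0.174] q6 0.353
```

```bash
python3 -m jog '0.4 0 0 0.0001 7;0.4 0 0 0 7'; python3 st.py;python3 -m jog '0.4 0 0 0.0001 7;0.4 0 0 0 7'; python3 st.py;python3 -m jog '0.4 0 0 0.0001 7;0.4 0 0 0 7'; python3 st.py
```

```text
t: 13.07
tool_pos: [0.4971, -0.1102, 0.2047]
orientation: [2.971, 1.012, -0.002]
force: [-7.2, -6.2, 11.9]
opening: 0.0517
gripper_force: 25.0
tq [-1.38   1.622  0.165] q6 0.598
t: 13.23
tool_pos: [0.4979, -0.1101, 0.2045]
orientation: [3.072, 0.644, 0.002]
force: [5.9, -3.1, 2.0]
opening: 0.0517
gripper_force: 25.0
tq [-0.702 -0.958  0.893] q6 0.841
t: 13.4
tool_pos: [0.4994, -0.1098, 0.2049]
orientation: [3.127, 0.266, 0.009]
force: [5.8, -5.9, 3.3]
opening: 0.0514
gripper_force: 25.0
tq [-1.185 -0.782  1.022] q6 1.085
```

The torque jumped from 0.15 to about 1 N m between q6 = 0.6 and 0.84, then the fingers slipped. The cap is home after about 2.7 rad, which is inside the stated 2.1–3.3. Next comes the back-off, first a small step to find the slack.

```bash
python3 -m jog '0.4 0 0 0 0;0.4 0 0 0 0'; python3 st.py; python3 -m jog '0.4 0 0 0 -3;0.4 0 0 0 0'; python3 st.py;python3 -m jog '0.4 0 0 -0.0001 -4;0.4 0 0 0 0'; python3 st.py
```

```text
t: 13.57
tool_pos: [0.4992, -0.1098, 0.2049]
orientation: [3.126, 0.273, 0.008]
force: [5.4, -5.4, 3.6]
opening: 0.0517
gripper_force: 25.0
tq [-1.007 -0.747  0.467] q6 1.081
t: 13.73
tool_pos: [0.4987, -0.1091, 0.2046]
orientation: [3.119, 0.36, 0.006]
force: [2.2, -1.6, 5.4]
opening: 0.0515
gripper_force: 25.0
tq [-0.441 -0.316 -0.023] q6 1.025
t: 13.9
tool_pos: [0.4987, -0.109, 0.2046]
orientation: [3.105, 0.47, 0.006]
force: [2.7, -1.6, 5.5]
opening: 0.0516
gripper_force: 25.0
tq [-0.203 -0.361 -0.005] q6 0.954
```

```bash
python3 -m jog '0.4 0 0 -0.0001 -7;0.4 0 0 -0.0001 -7;0.4 0 0 -0.0001 -7;0.4 0 0 -0.0001 -7'; python3 st.py; python3 -m jog '0.4 0 0 -0.0001 -7;0.4 0 0 0 -7;0.4 0 0 -0.0001 -7;0.4 0 0 -0.0001 -7;0.4 0 0 -0.0001 -7'; python3 st.py; python3 -m jog '0.4 0 0 0 -7;0.4 0 0 -0.0001 -7;0.4 0 0 0 -7;0.4 0 0 0 -3;0.4 0 0 0 0;0.4 0 0 0 0;0.4 0 0 0 0;0.4 0 0 0 0;0.4 0 0 0 0'; python3 st.py; python3 look.py w6
python3 - <<'E'
from h import *
c=robot.read_camera("scene")
cv2.imwrite("pics/s6.png",cv2.resize(c["color"][170:290,130:290,::-1],(800,600),interpolation=cv2.INTER_CUBIC))
E
```

```text
t: 14.23
tool_pos: [0.4984, -0.1084, 0.2048]
orientation: [2.898, 1.21, 0.005]
force: [2.1, 2.2, 6.2]
opening: 0.0518
gripper_force: 25.0
tq [ 0.364 -0.106 -0.166] q6 0.464
t: 14.65
tool_pos: [0.4974, -0.1081, 0.2049]
orientation: [-2.4, -2.026, -0.002]
force: [-5.1, 3.2, 11.3]
opening: 0.0513
gripper_force: 25.0
tq [ 0.549  1.095 -0.143] q6 -0.147
t: 15.4
tool_pos: [0.497, -0.108, 0.2052]
orientation: [-1.933, -2.475, -0.001]
force: [-7.6, 4.0, 13.8]
opening: 0.0517
gripper_force: 25.0
tq [6.140e-01 1.577e+00 1.000e-03] q6 -0.56
[[-0.242, 0.9703, -0.0008, 0.497], [0.9703, 0.2421, 0.0012, -0.108], [0.0014, -0.0005, -1.0, 0.2052], [0.0, 0.0, 0.0, 1.0]] q [-0.32 -0.05  1.85  0.    1.34 -0.56] grip 25.002450942993164 0.05174957814553186 [-9.2  4.4 13.2]
hole px (np.float64(253.31131631928827), np.float64(377.79041981795467)) hole in tool [-0.1808 -0.0106  0.117 ]
```

View pics/s6.png

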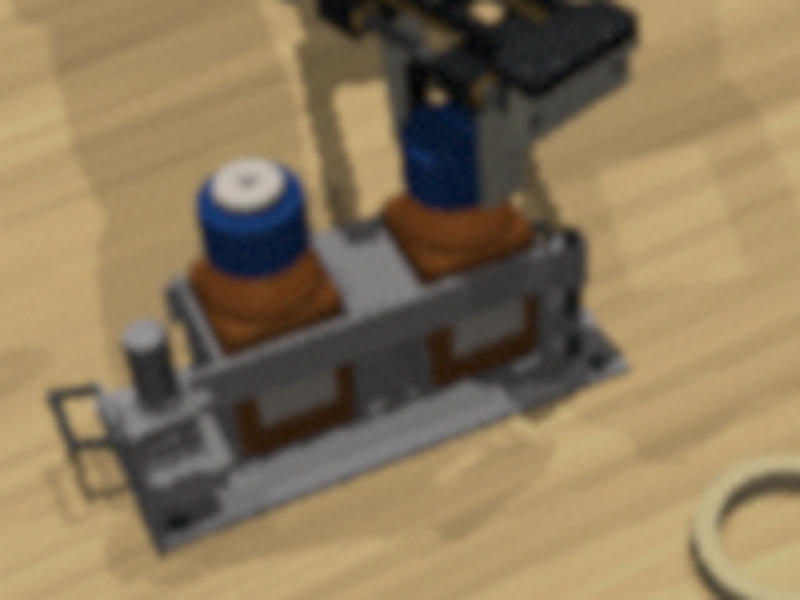

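The scene crop shows the pin upright and seated on the upper ear at (150,370), the bar closed, both bottles standing, and the fingers on the plain cap at (440,150). The back-off torque stayed steady at about 0.15 N m with no slip, about 90° in all, so I'm handing in.

```bash
python3 -c "
from plant import robot
print(robot.close_job())"
```

```text
the job is handed in; nothing more can be done
None
```

Job handed in at about 15.5 s (no verdict returned): the pin is seated through both ears and the tab of the closed bar, and the plain cap was screwed home, backed off about 90° and is still held at 25 N, with its bottle standing in its cell.

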